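# Put three cheeses back on their own ripening boards

## Task

The three small cheeses have been mixed up: move each one to the middle of the wooden board of its own shape (round wheel on the round board, square cheese on the square board, loaf along the long board). Use the empty steel draining rack to park one on the way, and leave it empty again; set every cheese down without dropping it, and never on the bare table. Leave the hygrometer, the salt jar and the brush where they stand.

Things in the scene. Friction and masses are not known exactly. Their poses are not given: they have to be found in the camera images.
- wheel: Small round cheese in yellow wax: a flat wheel, diameter 62 mm, 38 mm high, edges rounded (its widest part is from 8 to 30 mm up), about 0.12 kg. Loose. Origin: centre of its underside; z up. Starts on the square board.
- square: Small square cheese in yellow wax, 58 x 58 mm, 42 mm high, about 0.14 kg. Loose. Origin: centre of its underside; x and y along its sides, z up. Starts on the long board.
- loaf: Loaf-shaped cheese in yellow wax, 96 mm long (x) by 48 mm wide (y), 45 mm high, about 0.2 kg. Loose. Origin: centre of its underside; z up. Starts on the round board.
- round_board: Round wooden ripening board, diameter 116 mm, 18 mm thick, flat, fixed to the table. Origin: centre of its underside, on the table; its top is 18 mm up. Place of the wheel.
- square_board: Square wooden ripening board, 108 x 108 mm, 18 mm thick, flat, fixed to the table. Origin: centre of its underside, on the table; x and y along its sides. Place of the square cheese.
- long_board: Long wooden ripening board, 155 mm (x) by 85 mm (y), 18 mm thick, flat, fixed to the table. Origin: centre of its underside, on the table. Place of the loaf, which lies with its length along the board's length (either way round).
- rack: Draining rack of six parallel steel slats, 120 mm (x) by 110 mm (y), flat top of slats 18 mm up, fixed to the table. Empty at the start: the free spot. Origin: centre of its underside, on the table.
- hygrometer: Bystander: grey hygrometer box, 30 mm (x) by 56 mm (y), 51 mm high, loose. Origin: centre of its underside.
- salt_jar: Bystander: glass salt jar with steel cap, diameter 54 mm, 72 mm high, loose. Origin: centre of its underside.
- brush: Bystander: wooden rind brush lying bristles down, 95 mm (x) by 42 mm (y), 38 mm high, loose. Origin: centre of its underside.
Things that resemble listed ones, but are neither listed nor needed, are in the scene too. What is shaped like the round_board but purple is not meant.

How it is judged:
On the way:
1. one of the cheeses stands on the draining rack, released (((horizontal distance between wheel and rack below 0.05 m and z of wheel in the frame of rack between 0.014 and 0.023 m and angle between wheel's own z axis and vertical below 0.12 rad and linear speed of wheel below 0.03 m/s and contact force between wheel and the fingers below 0.1 N) or (horizontal distance between square and rack below 0.05 m and z of square in the frame of rack between 0.014 and 0.023 m and angle between square's own z axis and vertical below 0.12 rad and linear speed of square below 0.03 m/s and contact force between square and the fingers below 0.1 N) or (horizontal distance between loaf and rack below 0.05 m and z of loaf in the frame of rack between 0.014 and 0.023 m and angle between loaf's own z axis and vertical below 0.12 rad and linear speed of loaf below 0.03 m/s and contact force between loaf and the fingers below 0.1 N))), for 0.2 s.
At the end, for the whole second after the job is handed in: Each cheese stands upright, released and at rest on its own board (wheel on round, square on square, loaf on long), its centre within 15 mm of the board's centre; the loaf lies within 15 degrees of its board's length (horizontal distance between wheel and round_board below 0.015 m and z of wheel in the frame of round_board between 0.014 and 0.023 m and angle between each of wheel, square, loaf's own z axis and vertical below 0.12 rad and linear speed of each of wheel, square, loaf below 0.03 m/s and contact force between each of wheel, square, loaf and the fingers below 0.1 N and horizontal distance between square and square_board below 0.015 m and z of square in the frame of square_board between 0.014 and 0.023 m and horizontal distance between loaf and long_board below 0.015 m and z of loaf in the frame of long_board between 0.014 and 0.023 m and angle between the x axis of loaf and the x axis of long_board, either way round below 0.26 rad); the robot touches nothing.
It fails at once if a cheese touches the bare table or falls off its board (height (world z) of any of wheel, square, loaf below 0.01 m).
It fails at once if a cheese is dropped (falls freely by more than about 20 mm) ((linear speed of wheel above 0.65 m/s and contact force between wheel and anything else below 0.05 N) or (linear speed of square above 0.65 m/s and contact force between square and anything else below 0.05 N) or (linear speed of loaf above 0.65 m/s and contact force between loaf and anything else below 0.05 N)).
It fails at once if hygrometer, salt jar or brush is shifted by more than 25 mm or tipped (distance of any of hygrometer, salt_jar, brush from where it was at the start of the episode above 0.025 m or angle between any of hygrometer, salt_jar, brush's own z axis and vertical above 0.35 rad).
It also fails if it takes over 115 s, if anything falls off the work surface, if the arm or the gripper's body presses on something with over 40 N, if the wrist force passes 120 N, or if a joint passes its speed limit or range.

## Robot

A 6-joint arm with a two-finger parallel gripper is mounted at the origin on the work surface. World frame = base frame: x ahead of the robot, y to its left, z up, the work surface at z = 0. Lengths are in m, angles in rad, forces in N, time in s.
With the tool pointing down it reaches from about 0.275 to 0.825 m from the base axis. Payload 4.9 kg.
Tool frame: the origin (TCP) lies midway between the tips of the shut fingers; the grasp point (between the pads) lies 19 mm behind it (bot.grip_depth is the distance from the TCP to the grasp point, in m); y points along the fingers, x is the direction in which the jaws open and shut, and the axes are right-handed (so a half turn about y gives the same grasp; the last joint's range is limited). The gripper opens to 85 mm and grips with 20 to 120 N. Pads are 22 mm wide; open, the fingers measure 114 mm over their backs; the gripper's body (76 mm by 85 mm) begins 54 mm behind the grasp point. The pads swing forward as they close: fully open they stand 13 mm farther back than shut.
Start: joints at [1.14, 0.326, -0.193, 1.052, 0, 1.437], TCP at [0.161, 0.526, 0.231] pointing down, gripper open.
Joint ranges: [-2.65, 2.65], [-0.97, 1.79], [-1.3, 1.35], [-1.93, 2.1], [-1.47, 1.37], [-3.14, 3.14]. Speed limits (rad/s): [2.57, 2.57, 3.14, 3.14, 3.14, 3.14].

## Interface

Orientations are given as a unit quaternion [w, x, y, z].
In Python, from cell import bot gives the robot as it stands. Calls block until the motion is done:
- bot.move_pose(position, orientation): joint-space move of the TCP to a pose.
- bot.move_linear(position, speed=0.15, rotation=None, until_force=None): straight line of the TCP; rotation=None keeps the orientation; speed is the mean speed in m/s. With until_force (N) it stops when the force on the tool has changed by that much, and returns True; else False.
- bot.goto_joints(angles): joint-space move.
- bot.set_gripper(opening, grasp_force=None): opening from 0.0 (shut) to 1.0 (fully open); grasp_force is the grip in N (None keeps the last); returns when the fingers have stopped.
- bot.wait(seconds).
- bot.solve_ik(position, orientation): joint angles nearest the present ones, or None.
- bot.camera(name): name is "scene" or "side" or "wrist"; returns the picture (480x640x3 uint8, red, green, blue); there is no depth.
- bot.calibration(name): a dict with "mtx" (3x3 intrinsics, pixels), "k1" (the pictures are not rectified: a ray, as slopes to the right and down, at radius r is drawn at 1 + k1 r^2 times it, then the intrinsics apply), "extrinsics" (4x4, takes a point from world to camera coordinates); the wrist camera has in their place "hand_eye" (4x4, takes a point from camera to tool coordinates, whose origin is the TCP and whose axes are the tool frame's). Camera axes: x right, y down, z forward; pixel columns grow to the right and rows downward; lengths in m; the calibration is good to about 2 mm. A picture is of the moment at which its call begins: read the wrist's pose just before it. calibration takes no time and is no camera call.
A pose or a line that the arm cannot do raises bot.PlanningError and nothing moves.
- bot.close_job(): hands the job in, once; it reports no verdict.
Trained networks look in the newest picture that a camera, given by its name, has taken for a name from the list of things; names that differ only in an ending like _2 or _b are one class to them, and where a whole thing is asked for, a point or a joint stands for the part that bears it (a point fixed in the world has none). Each returns a list of dicts, best first, with "confidence" (0 to 1); they miss things now and then, are a little off and sometimes report something else, mostly with a low value. They report only what shows in the picture. A call takes as long as a camera call. They do not tell look-alikes from the thing itself.
- bot.search_frame(camera, thing): "bbox" ([left, top, width, height] in pixels, round what is visible of it).
Readings, each from a call of its own:
- bot.read_clock(): time.
- bot.read_joint_positions(): joint angles.
- bot.read_joint_vel(): joint speeds.
- bot.read_joint_efforts(): joint torques, N m.
- bot.read_position(): TCP position.
- bot.read_tool_rot(): TCP orientation.
- bot.read_ft_force(): force on the tool from outside, world axes, zero at the start.
- bot.read_moment(): the same for the moment, N m.
- bot.read_gripper_width(): opening from 0.0 (shut) to 1.0 (fully open).
Only numpy, scipy, OpenCV 4.12 (cv2) and the standard library are available. Lean on these libraries where they do the work, as an engineer would, in place of code of your own. Each camera call takes 0.05 s, during which the arm holds its last target. There are 200 camera calls.

## Working session

There is one attempt and no reset: what is moved stays moved. The work goes in short steps, each a Python script; the robot and the scene stay as the last script left them, time stands still between calls to the robot, and variables do not carry over. Pictures are saved under pics/ and viewed, about 12 in all and at most 16, crops included, and the job is handed in when it is done.

```bash
ls; mkdir -p pics; python3 - <<'E'
from cell import bot
import cv2
for c in("scene","side"):
    im=bot.camera(c); cv2.imwrite(f"pics/{c}0.png",im[...,::-1])
    for t in "wheel square loaf round_board square_board long_board rack hygrometer salt_jar brush".split():
        print(c,t,[(d["bbox"],round(d["confidence"],2)) for d in bot.search_frame(c,t)][:4])
    print(bot.calibration(c))
print(bot.calibration("wrist"),bot.read_clock(),bot.read_tool_rot())
E
```

```text
pics
scene wheel [([357.8, 249.9, 38.8, 49.1], 0.73), ([176.0, 179.4, 32.7, 38.8], 0.67)]
scene square [([359.9, 250.0, 37.6, 46.4], 0.98), ([160.1, 179.5, 72.6, 56.4], 0.69)]
scene loaf [([412.1, 345.2, 66.3, 49.0], 0.68), ([260.0, 210.4, 34.3, 24.5], 0.62)]
scene round_board [([411.7, 344.6, 67.6, 68.7], 0.97), ([461.1, 198.3, 61.4, 51.6], 0.68)]
scene square_board [([162.2, 186.0, 70.6, 49.5], 0.97)]
scene long_board [([348.9, 245.6, 54.4, 77.6], 0.88)]
scene rack []
scene hygrometer [([260.9, 206.8, 32.2, 31.1], 0.87), ([411.0, 341.0, 67.2, 72.6], 0.56)]
scene salt_jar [([308.8, 319.2, 35.5, 48.5], 0.68)]
scene brush [([471.6, 266.3, 46.7, 56.1], 0.85), ([347.8, 245.0, 58.9, 77.4], 0.18)]
{'mtx': array([[616.73265534,   0.        , 326.04215702],
       [  0.        , 616.73265534, 239.98246515],
       [  0.        ,   0.        ,   1.        ]]), 'k1': -0.20494210168834845, 'extrinsics': array([[-0.41075609,  0.91171271,  0.00770515,  0.1917629 ],
       [ 0.71164223,  0.32587787, -0.62238971, -0.28932577],
       [-0.56995155, -0.25016705, -0.78266959,  1.39636466],
       [ 0
[... 1112 characters left out ...]
5077109e+00],
       [ 0.00000000e+00,  0.00000000e+00,  0.00000000e+00,
         1.00000000e+00]])}
{'mtx': array([[386.36679257,   0.        , 313.6316468 ],
       [  0.        , 386.36679257, 243.15265489],
       [  0.        ,   0.        ,   1.        ]]), 'k1': -0.017415242624460755, 'hand_eye': array([[ 9.99999940e-01,  3.45989752e-04,  1.62221002e-05,
         5.13801250e-04],
       [ 8.87709217e-05, -3.01278507e-01,  9.53536184e-01,
        -1.42356390e-01],
       [ 3.34801118e-04, -9.53536125e-01, -3.01278520e-01,
         7.65334015e-02],
       [ 0.00000000e+00,  0.00000000e+00,  0.00000000e+00,
         1.00000000e+00]])} 1.1 [ 0.5684533  -0.56841605 -0.42059508  0.4205518 ]
```

View images.

View pics/scene0.png

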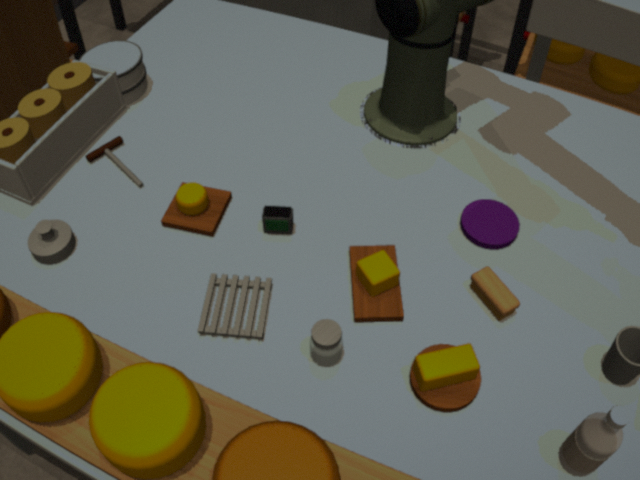

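View pics/side0.png

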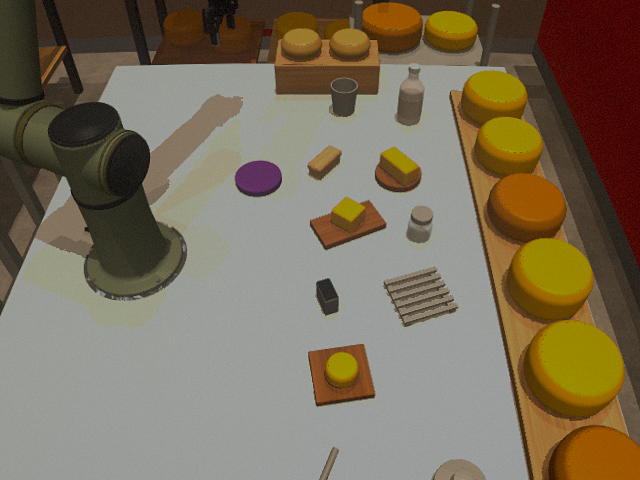

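```bash
cat > h.py <<'E'
from cell import bot
import numpy as np, cv2
from scipy.spatial.transform import Rotation as Ro
def quat(psi):
    c,s=np.cos(psi),np.sin(psi)
    q=Ro.from_matrix(np.array([[c,0,-s],[s,0,c],[0,-1,0]])).as_quat()
    return q[[3,0,1,2]]
def toolT():
    T=np.eye(4); q=np.array(bot.read_tool_rot()); T[:3,:3]=Ro.from_quat(q[[1,2,3,0]]).as_matrix(); T[:3,3]=bot.read_position(); return T
def extr(name,T=None):
    c=bot.calibration(name)
    return c["mtx"],c["k1"],(c["extrinsics"] if name!="wrist" else np.linalg.inv(T@c["hand_eye"]))
def project(P,cal):
    K,k1,E=cal; p=np.asarray(P)@E[:3,:3].T+E[:3,3]; s=p[...,:2]/p[...,2:]
    s=s*(1+k1*(s**2).sum(-1,keepdims=True)); return s*[K[0,0],K[1,1]]+K[:2,2]
def ray(px,cal,z):
    K,k1,E=cal
    u=cv2.undistortPoints(np.array([[px]],float),K,np.array([k1,0,0,0.]))[0,0]
    R=E[:3,:3].T; o=-R@E[:3,3]; d=R@np.r_[u,1]; return (o+d*(z-o[2])/d[2])[:2]
def topdown(im,cal,cx,cy,z,half=0.12,n=480):   # col = x, row = -y, metric
    g=np.linspace(-half,half,n); X,Y=np.meshgrid(cx+g,cy-g)
    m=project(np.dstack([X,Y,np.full_like(X,z)]),cal).astype(np.float32)
    return cv2.remap(im,m[...,0],m[...,1],cv2.INTER_LINEAR)
E
python3 - <<'E'
from h import *
S=dict(square_board=(198,209),wheel=(192,198),long_board=(376,283),square=(378,272),round_board=(446,378),loaf=(447,366),rack=(237,305),hyg=(278,220),jar=(326,341),brush=(495,292),purple=(490,223))
D=dict(square_board=(341,374),wheel=(341,369),long_board=(348,224),square=(348,214),round_board=(398,174),loaf=(399,166),rack=(421,296),hyg=(328,297),jar=(420,223),brush=(325,162),purple=(258,178))
Z=dict(wheel=.037,square=.039,loaf=.04,hyg=.025,jar=.036,brush=.02)
for k in S: print(k,*[np.round(ray(p[k],extr(c),Z.get(k,.018)),3) for c,p in(("scene",S),("side",D))])
for c in (0,):
  im=bot.camera("side")
  for k in D:
    print(k, im[D[k][1],D[k][0]])
E
```

```text
square_board [ 0.463 -0.275] [ 0.457 -0.287]
wheel [ 0.457 -0.289] [ 0.457 -0.287]
long_board [0.482 0.103] [0.474 0.091]
square [0.473 0.101] [0.474 0.102]
round_board [0.607 0.273] [0.6   0.261]
loaf [0.598 0.268] [0.601 0.266]
rack [ 0.624 -0.097] [ 0.622 -0.109]
hyg [ 0.429 -0.117] [ 0.431 -0.118]
jar [0.633 0.074] [0.635 0.079]
brush [0.414 0.303] [0.418 0.301]
purple [0.26  0.253] [0.254 0.243]
square_board [156 141   0]
wheel [157 143   0]
long_board [99 67 25]
square [158 141   0]
round_board [94 67 28]
loaf [157 136   0]
rack [141 127 104]
hyg [44 44 41]
jar [74 67 64]
brush [159 120  66]
purple [91 46 94]
```

```bash
python3 - <<'E'
from h import *
T=toolT(); print("psi0",np.arctan2(T[1,0],T[0,0]))
pl=[("R",.602,.267),("L",.478,.097),("K",.623,-.103),("Q",.459,-.283)]
tiles=[]
for k,x,y in pl:
    b=np.arctan2(y,x)
    best=None
    for p in (b-np.pi/2,b+np.pi/2):
        j=bot.solve_ik([x,y,.2],quat(p)); print(k,round(p,2),None if j is None else np.round(j,2))
        if j is not None and (best is None or abs(j[5])<abs(best[1][5])): best=(p,j)
    bot.move_pose([x,y,.2],quat(best[0])); bot.wait(.3)
    T=toolT(); im=bot.camera("wrist"); np.savez(f"v_{k}.npz",T=T,im=im)
    tiles.append(topdown(im,extr("wrist",T),x,y,.018,n=300))
cv2.imwrite("pics/tiles.png",np.vstack([np.hstack(tiles[:2]),np.hstack(tiles[2:])])[...,::-1])
print(bot.read_clock())
E
```

```text
psi0 1.2740226589541561
R -1.15 [0.31 0.55 0.08 1.1  0.   3.03]
R 1.99 [ 0.31  0.55  0.08  1.1   0.   -0.11]
L -1.37 [ 0.05  0.24 -0.4   0.93  0.    2.99]
L 1.77 [ 0.05  0.24 -0.4   0.93  0.   -0.15]
K -1.73 [-0.28  0.5  -0.01  1.06  0.    3.02]
K 1.41 [-0.28  0.5  -0.01  1.06  0.   -0.12]
Q -2.12 [-0.69  0.33 -0.27  0.97  0.    3.  ]
Q 1.02 [-0.69  0.33 -0.27  0.97  0.   -0.14]
7.1917
```

View pics/tiles.png

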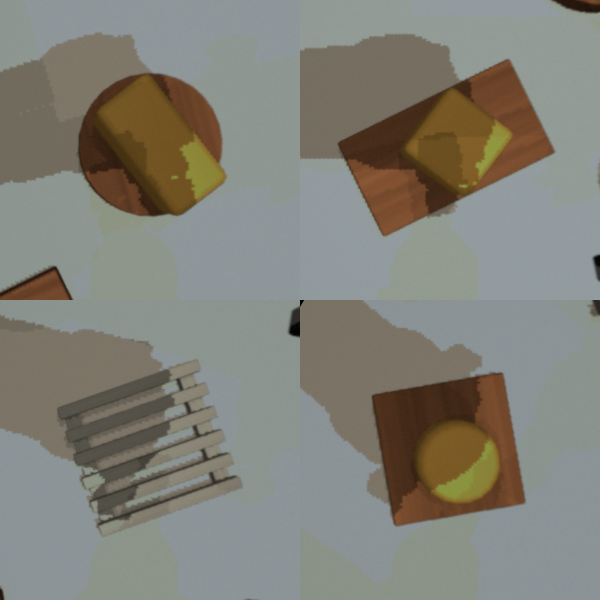

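```bash
cat >> h.py <<'E'
from scipy.optimize import minimize
def sil(p,dims,z0,cal):
    x,y,a=p; L,W,H=dims
    if W is None: t=np.linspace(0,2*np.pi,40); q=np.c_[np.cos(t),np.sin(t)]*L/2
    else: q=np.array([[1,1],[1,-1],[-1,-1],[-1,1]])*[L/2,W/2]
    c,s=np.cos(a),np.sin(a); q=q@np.array([[c,s],[-s,c]])+[x,y]
    P=np.vstack([np.c_[q,np.full(len(q),z)] for z in (z0,z0+H)])
    m=np.zeros((480,640),np.uint8)
    cv2.fillConvexPoly(m,np.round(cv2.convexHull(project(P,cal).astype(np.float32))*8).astype(np.int32),1,shift=3); return m>0
DIM=dict(wheel=(.062,None,.038),square=(.058,.058,.042),loaf=(.096,.048,.045),round_board=(.116,None,.018),square_board=(.108,.108,.018),long_board=(.155,.085,.018),rack=(.12,.11,.018))
def masks(im):
    h=cv2.cvtColor(im,cv2.COLOR_RGB2HSV); sat=(h[...,1]>105)
    yel=sat&(h[...,0]>=18)&(h[...,0]<40)&(h[...,1]>160); return yel,sat
def fit(name,im,cal,x,y,angs=(0,.4,.8,1.2,1.6,2,2.4,2.8),z0=None):
    yel,sat=masks(im); board=name.endswith("board")
    mask,ign=(sat&~yel,cv2.dilate(yel.astype(np.uint8),np.ones((5,5)))>0) if board else (yel,np.zeros_like(yel))
    n,lab,st,ce=cv2.connectedComponentsWithStats(((mask|yel) if board else mask).astype(np.uint8))
    c0=project([x,y,.03],cal); k=min((i for i in range(1,n) if st[i,4]>800),key=lambda i:np.hypot(*(ce[i]-c0)))
    mask=mask&(lab==k)&~ign
    z0=(0 if board else .018) if z0 is None else z0
    def f(p):
        m=sil(p,DIM[name],z0,cal)&~ign; return 1-(m&mask).sum()/max(1,(m|mask).sum())
    best=None
    for a in angs if DIM[name][1] else (0,):
        r=minimize(f,[x,y,a],method="Nelder-Mead",options=dict(initial_simplex=np.array([[x,y,a],[x+.015,y,a],[x,y+.015,a],[x,y,a+.25]])))
        if best is None or r.fun<best.fun: best=r
    return best.x,1-best.fun
E
python3 - <<'E'
from h import *
for v,n,x,y in [("R","round_board",.602,.267),("R","loaf",.602,.267),("L","long_board",.478,.097),("L","square",.474,.102),("Q","square_board",.459,-.283),("Q","wheel",.457,-.287)]:
    d=np.load(f"v_{v}.npz"); print(n,*fit(n,d["im"],extr("wrist",d["T"]),x,y))
# rack: bright-ish low-sat corners by eye in tile K
px=np.array([[58,408],[198,360],[243,482],[102,536]])-[150,450]
print("rack",np.c_[.623+px[:,0]*.0008,-.103-px[:,1]*.0008].mean(0),)
E
```

```text
round_board [0.60299769 0.27114209 0.04706787] 0.9279156749404964
loaf [0.60179436 0.26698758 2.24916365] 0.7770541625963313
long_board [0.47549197 0.09935285 0.45936222] 0.9379695963655426
square [0.47382817 0.10072863 2.48514167] 0.8213058419243986
square_board [ 0.45809785 -0.28287437  1.74464003] 0.9439496176338281
wheel [ 0.4610459  -0.28912151 -0.02557598] 0.627677100494234
rack [ 0.6232 -0.1002]
```

```bash
python3 - <<'E'
from h import *
t=cv2.cvtColor(cv2.imread("pics/tiles.png"),cv2.COLOR_BGR2HSV)
for n,x,y in [("loafshade",140,120),("loafsun",205,170),("boardR",95,150),("boardRdark",120,185),("sqshade",450,110),("sqdark",435,150),("brdL",520,110),("brdLsh",440,210),("wheelsh",440,450),("wheelsun",470,485),("bQ",400,420),("bQsun",510,480)]: print(n,t[y,x])
E
```

```text
loafshade [ 19 176 116]
loafsun [ 28 155 140]
boardR [ 12 170  66]
boardRdark [ 12 163  91]
sqshade [ 19 175 118]
sqdark [ 19 179 108]
brdL [ 12 158 105]
brdLsh [ 19  46 105]
wheelsh [ 18 179 124]
wheelsun [ 31 147 139]
bQ [ 12 160  70]
bQsun [ 12 159 114]
```

```bash
sed -i 's/yel=sat&.*; return/yel=sat\&(h[...,0]>=16)\&(h[...,0]<40); return/' h.py; python3 - <<'E'
from h import *
for v,n,x,y in [("R","round_board",.602,.267),("R","loaf",.602,.267),("L","long_board",.478,.097),("L","square",.474,.102),("Q","square_board",.459,-.283),("Q","wheel",.457,-.287)]:
    d=np.load(f"v_{v}.npz"); print(n,*fit(n,d["im"],extr("wrist",d["T"]),x,y))
E
```

```text
round_board [ 0.60295798  0.27110652 -0.07831494] 0.9212262320527745
loaf [0.60099695 0.26680817 2.26627303] 0.9033308017793208
long_board [0.47547568 0.099802   3.60238081] 0.9354373309287647
square [0.47447731 0.10180668 0.91096695] 0.9278575890068707
square_board [ 0.45834125 -0.28242545  1.74708735] 0.9411822854883353
wheel [ 0.45968287 -0.28829261 -0.10824879] 0.8810395314787701
```

```bash
cat >> h.py <<'E'
def best(x,y,psis,z=.18):
    c=[(p,bot.solve_ik([x,y,z],quat(p))) for p in psis]; c=[(p,j) for p,j in c if j is not None]
    return min(c,key=lambda t:abs(t[1][5]))[0]
def pick(x,y,psi,z):
    bot.set_gripper(1.0); bot.move_pose([x,y,.18],quat(psi))
    bot.move_linear([x,y,z+.05],.2); hit=bot.move_linear([x,y,z],.06,until_force=8)
    bot.set_gripper(0,35); w=bot.read_gripper_width(); z1=bot.read_position()[2]
    bot.move_linear([x,y,.18],.12); print("pick hit",hit,"w",w,bot.read_gripper_width(),"z",z1,"t",bot.read_clock()); return z1
def place(x,y,psi,z):
    bot.move_pose([x,y,.18],quat(psi)); bot.move_linear([x,y,z+.012],.15)
    hit=bot.move_linear([x,y,z-.003],.02,until_force=3); z1=bot.read_position()[2]
    bot.set_gripper(1.0); bot.move_linear([x,y,.2],.15); bot.wait(.2)
    print("place hit",hit,"z",z1,"t",bot.read_clock())
def look(tag,x,y):
    T=toolT(); im=bot.camera("wrist"); cv2.imwrite(f"pics/{tag}.png",im[...,::-1]); return im,extr("wrist",T)
E
python3 - <<'E'
from h import *
b=np.arctan2
z=pick(.4597,-.2883,b(-.288,.46)+np.pi/2,.016)
place(.623,-.100,b(-.1,.623)+np.pi/2,z)
im,cal=look("rack1",.623,-.1); print(fit("wheel",im,cal,.623,-.1))
E
```

```text
pick hit False w 0.7048323958720681 0.7039540480364818 z 0.01664708906783153 t 11.2333
place hit True z 0.016648293647794764 t 15.925
(array([ 0.62110728, -0.09864223,  0.13038891]), np.float64(0.8699201741654572))
```

View pics/rack1.png

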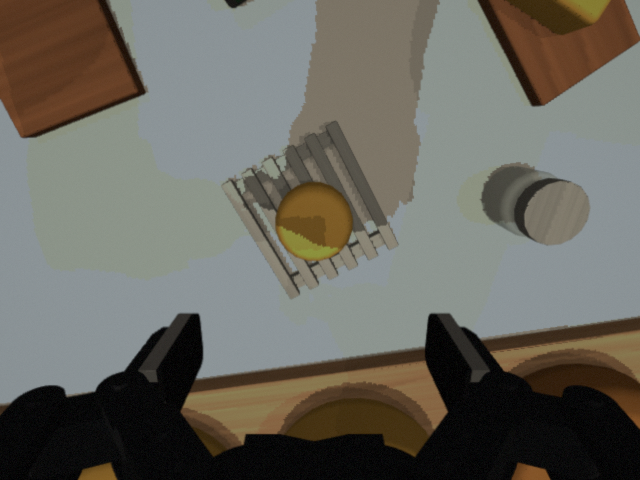

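The wheel (about pixel 314,222) stands centred on the rack, flat and released. The jar at (555,205) is untouched. The square is next.

```bash
python3 - <<'E'
from h import *
H=np.pi/2
a=.911; p=best(.4745,.1018,[a+k*H for k in range(-2,3)]); z=pick(.4745,.1018,p,.017)
q=best(.4583,-.2824,[.1763+k*H for k in range(-2,3)]); place(.4583,-.2824,q,z)
im,cal=look("sq1",0,0); print(p,q,fit("square",im,cal,.4583,-.2824),fit("square_board",im,cal,.4583,-.2824))
E
```

```text
pick hit False w 0.6772629514012148 0.6732353101679269 z 0.017475417817619843 t 20.7583
place hit True z 0.01740337945864127 t 25.9
0.911 0.1763 (array([ 0.45947275, -0.2824439 ,  3.31798475]), np.float64(0.92035536159601)) (array([ 0.4579977 , -0.283585  ,  1.74352983]), np.float64(0.9197262654790355))
```

View pics/sq1.png

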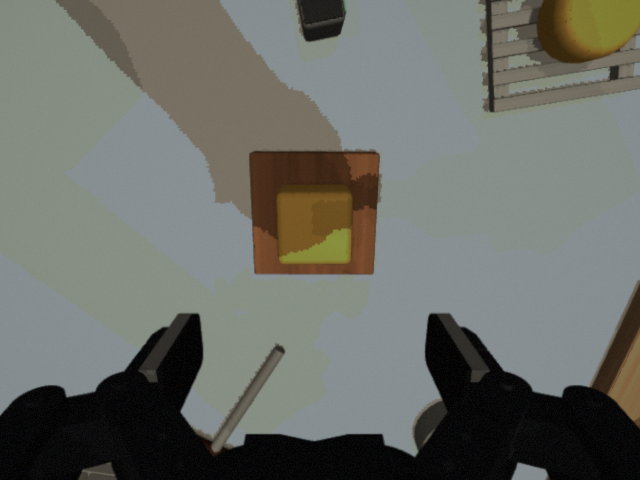

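The square sits centred on the square board (about pixel 314,222) and the fit puts it about 2 mm off centre. Next the loaf, then the wheel.

```bash
python3 - <<'E'
from h import *
H=np.pi/2
p=best(.6015,.2668,[2.262-H,2.262+H,2.262-3*H]); z=pick(.6012,.2668,p,.019)
q=best(.4755,.0998,[.461-H,.461+H]); place(.4755,.0998,q,z)
im,cal=look("loaf1",0,0); print(p,q,fit("loaf",im,cal,.4755,.0998),fit("long_board",im,cal,.4755,.0998))
E
```

```text
pick hit False w 0.559802118323566 0.563099430420505 z 0.01958191213170098 t 31.825
place hit True z 0.019482373396737366 t 37.0083
0.6912036732051035 2.0317963267948964 (array([0.47647836, 0.10063205, 3.57976238]), np.float64(0.9313121743249645)) (array([0.4754271 , 0.09947025, 0.46320412]), np.float64(0.9244263018534863))
```

View pics/loaf1.png

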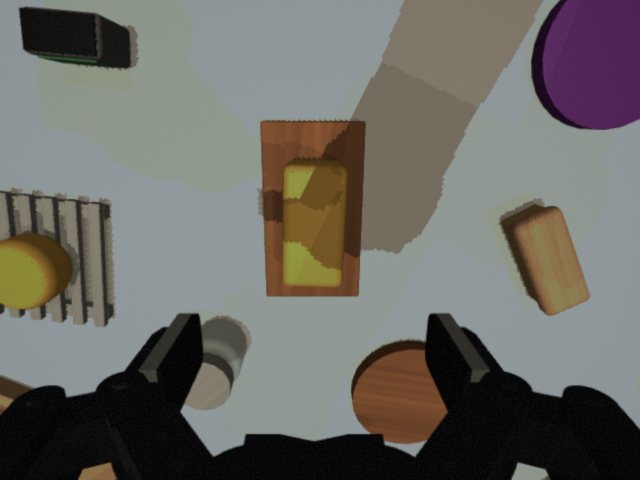

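The loaf lies along the long board (about pixel 315,222), about 1.6 mm off centre and about 1° off its length. I'll measure the bare round board, then move the wheel.

```bash
python3 - <<'E'
from h import *
H=np.pi/2
bot.move_pose([.603,.271,.2],quat(np.arctan2(.271,.603)+H)); bot.wait(.2)
im,cal=look("rb",0,0); r,s=fit("round_board",im,cal,.603,.271); print(r,s)
x,y=r[:2] if s>.9 else (.603,.271)
z=pick(.622,-.0993,np.arctan2(-.1,.623)+H,.016)
place(x,y,np.arctan2(y,x)+H,z)
im,cal=look("wh1",0,0); print(fit("wheel",im,cal,x,y),fit("round_board",im,cal,x,y))
E
```

```text
[0.60375262 0.27168768 0.04340537] 0.9557371225577265
pick hit False w 0.7064732763488343 0.7048312871670867 z 0.016700402047898934 t 43.35
place hit True z 0.016710229001266456 t 48.45
(array([0.60324403, 0.27139708, 0.20280105]), np.float64(0.880334120210641)) (array([0.60355544, 0.27160966, 0.22973946]), np.float64(0.9281786941580756))
```

View pics/wh1.png

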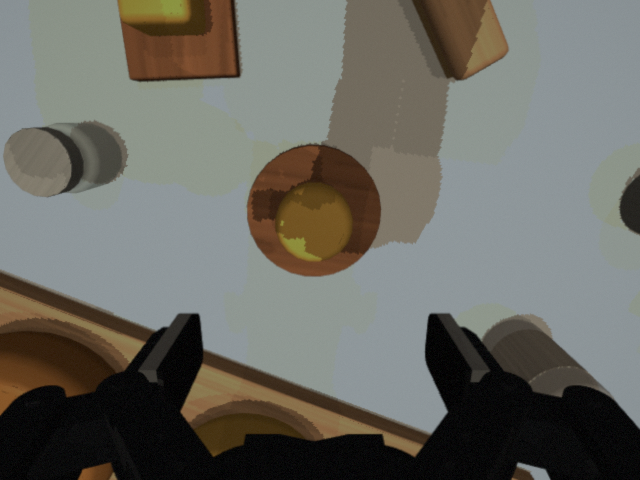

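The wheel sits centred on the round board (about pixel 314,220). One look at the whole scene before handing in.

```bash
python3 - <<'E'
from h import *
cv2.imwrite("pics/end.png",bot.camera("side")[...,::-1])
E
```

```text
(no output)
```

View pics/end.png

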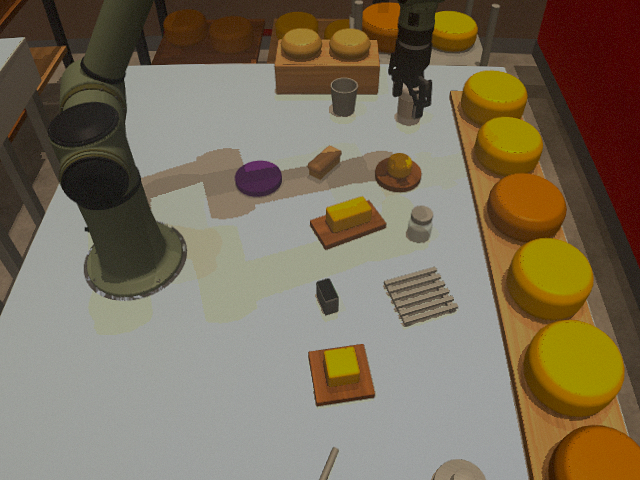

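All the cheeses are on their own boards: wheel (400,167), loaf (348,215), square (341,368). The rack at (420,296) is empty, and the hygrometer, jar and brush are at the same pixels as before.

```bash
python3 -c "
from cell import bot
print(bot.close_job(),bot.read_clock())"
```

```text
the job is handed in; nothing more can be done
the job is handed in; nothing more can be done
```

All three cheeses are on their own boards and the job is handed in, after about 49 s of the 115 s allowed. I parked the wheel on the rack, moved the square to the square board and the loaf to the long board, then moved the wheel from the rack to the round board. Each cheese was lowered until contact before release.

**Final positions:** The wrist-camera fits put the wheel about 0.4 mm, the square about 2 mm and the loaf about 1.6 mm from their board centres, within the 15 mm limit. The loaf is about 1° off its board's length.

**Last view:** The side camera showed the rack empty, and the hygrometer, salt jar and brush looked unmoved (judged by eye). The gripper was open and clear of everything.

**Checks:** None failed. One loose point is that the wheel's outline fit was only moderate (about 0.88 overlap), because its rounded edges do not match a plain cylinder. The pictures agreed with it.

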